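Switch off the work lamps and hang them on the charging board

ROBOT

A 6-joint arm with a two-finger parallel gripper is mounted at the origin on a cart in front of the work surface, level with it; the furniture and walls round the work are solid. World frame = base frame: x ahead of the robot, y to its left, z up, the work surface at z = 0. Lengths are in m, angles in rad, forces in N, time in s.
With the tool pointing down it reaches from about 0.4 to 0.925 m from the base axis. Payload 3.4 kg.
Tool frame: the origin (TCP) lies on the centre line of the jaws, within the pads' length; the fingertips stand 14 mm ahead of it and the grasp point (between the pads) lies 5 mm behind it (ctrl.tip_reach is the z of the fingertips in the tool frame, in m); z points along the fingers, y is the direction in which the jaws open and shut (so a half turn about z gives the same grasp; the last joint's range is limited). The gripper opens to 85 mm and grips with 20 to 120 N. Pads are 22 mm wide; open, the fingers measure 114 mm over their backs; the gripper's body (76 mm by 85 mm) begins 54 mm behind the grasp point. The pads swing forward as they close: fully open they stand 13 mm farther back than shut.
Start: joints at [-1.188, 0.307, 1.506, -0, 1.328, -0.073], TCP at [0.253, -0.516, 0.245] pointing down, gripper open.
Joint ranges: [-3.12, 3.12], [-1.05, 2.28], [0.14, 2.33], [-1.42, 4.57], [0.1, 2.73], [-2.68, 2.68]. Speed limits (rad/s): [2.57, 2.57, 3.14, 3.14, 3.14, 3.14].

INTERFACE

Orientations are given as a unit quaternion [w, x, y, z].
In Python, from rig import ctrl gives the robot as it stands. Calls block until the motion is done:
- ctrl.move_pose(position, orientation): joint-space move of the TCP to a pose.
- ctrl.move_straight(position, rot=None, rate=0.15): straight line of the TCP; rot=None keeps the orientation; rate is the mean speed in m/s.
- ctrl.goto_joints(angles): joint-space move.
- ctrl.open_gripper() and ctrl.close(grip_force=None): open the fingers fully, or close them until they stop; grip_force is the grip in N (None keeps the last).
- ctrl.pause(seconds).
- ctrl.solve_ik(position, orientation): joint angles nearest the present ones, or None.
- ctrl.state(): the state.
- ctrl.camera(name): name is "scene" or "top" or "wrist"; returns a dict with "pixels" (384x512x3 uint8, blue, green, red), "z_map" (384x512 float32, m along the optical axis (not along the pixel's ray), 0 where there is no reading), "camera_matrix" (3x3 intrinsics, pixels), "k1" (the pictures are not rectified: a ray, as slopes to the right and down, at radius r is drawn at 1 + k1 r^2 times it, then the intrinsics apply), "rvec" (rotation vector, rad) and "tvec" (3), from world to camera coordinates, as OpenCV has them; the wrist camera has in their place "T_tool_cam" (4x4, takes a point from camera to tool coordinates, whose origin is the TCP and whose axes are the flange's). Camera axes: x right, y down, z forward; pixel columns grow to the right and rows downward; lengths in m; the calibration is good to about 2 mm. A picture is of the moment at which its call begins: read the wrist's pose just before it.
A pose or a line that the arm cannot do raises ctrl.Unreachable and nothing moves.
- ctrl.job_done(): hands the job in, once; it reports no verdict.
The state is a dict: "t": time; "qpos": joint angles; "joint_velocities": joint speeds; "joint_efforts": joint torques, N m; "eef_pos": TCP position; "tcp_rot": TCP orientation; "force": force on the tool from outside, world axes, zero at the start; "torque": the same for the moment, N m; "grip_width": opening from 0.0 (shut) to 1.0 (fully open).
Only numpy, scipy, OpenCV 4.12 (cv2) and the standard library are available. Lean on these libraries where they do the work, as an engineer would, in place of code of your own. Each camera call takes 0.05 s, during which the arm holds its last target. There are 200 camera calls.

TASK

End of shift: every cordless work lamp left standing on the bench goes back on the white charging board. Turn each lamp's knob fully anticlockwise to its off stop, and hang each lamp on a pair of screws of its own, both screw heads through the keyholes in its back plate and the lamp slid down until it hangs fully home. Leave the flux bottle and the loupe where they are.

Things in the scene. Friction and masses are not known exactly. Their poses are not given: they have to be found in the camera images.
- lamp_blue: cordless work lamp, blue band round its foot, may be absent; an upright grey box, 0.42 kg +-30%. Origin: centre of its underside; x from lens to back, z up. In mm: foot x -27..29, y -30..30, z 0..8; body x -26..18, y -28..28, z 8..78: grip its flat sides (56 apart) at the black ribs, x -22..0, z 40..72. Behind it a keyhole plate on side flanges (x 4..29, y to +-31), see its seat point; knob on top to z 95
- lamp_green: cordless work lamp, green band round its foot, may be absent; an upright grey box, 0.42 kg +-30%. Origin: centre of its underside; x from lens to back, z up. In mm: foot x -27..29, y -30..30, z 0..8; body x -26..18, y -28..28, z 8..78: grip its flat sides (56 apart) at the black ribs, x -22..0, z 40..72. Behind it a keyhole plate on side flanges (x 4..29, y to +-31), see its seat point; knob on top to z 95
- lamp_orange: cordless work lamp, orange band round its foot, may be absent; an upright grey box, 0.42 kg +-30%. Origin: centre of its underside; x from lens to back, z up. In mm: foot x -27..29, y -30..30, z 0..8; body x -26..18, y -28..28, z 8..78: grip its flat sides (56 apart) at the black ribs, x -22..0, z 40..72. Behind it a keyhole plate on side flanges (x 4..29, y to +-31), see its seat point; knob on top to z 95
- lamp_red: cordless work lamp, red band round its foot, may be absent; an upright grey box, 0.42 kg +-30%. Origin: centre of its underside; x from lens to back, z up. In mm: foot x -27..29, y -30..30, z 0..8; body x -26..18, y -28..28, z 8..78: grip its flat sides (56 apart) at the black ribs, x -22..0, z 40..72. Behind it a keyhole plate on side flanges (x 4..29, y to +-31), see its seat point; knob on top to z 95
- lamp_blue_seat (a point): point on the back of that lamp's 4 mm keyhole plate, at lamp x 33, y 0, z 60 mm; axes as the lamp's. Plate: x 29..33, y -31..31, z 14..76 mm in the lamp's frame. Two keyholes at y = +-17: entry hole 17 mm across centred at z 46, then a slot 9 mm wide running up to z 63. 11 mm of free depth inside the plate for screw heads. When hung home the screw shanks are at this point's height
- lamp_green_seat (a point): point on the back of that lamp's 4 mm keyhole plate, at lamp x 33, y 0, z 60 mm; axes as the lamp's. Plate: x 29..33, y -31..31, z 14..76 mm in the lamp's frame. Two keyholes at y = +-17: entry hole 17 mm across centred at z 46, then a slot 9 mm wide running up to z 63. 11 mm of free depth inside the plate for screw heads. When hung home the screw shanks are at this point's height
- lamp_orange_seat (a point): point on the back of that lamp's 4 mm keyhole plate, at lamp x 33, y 0, z 60 mm; axes as the lamp's. Plate: x 29..33, y -31..31, z 14..76 mm in the lamp's frame. Two keyholes at y = +-17: entry hole 17 mm across centred at z 46, then a slot 9 mm wide running up to z 63. 11 mm of free depth inside the plate for screw heads. When hung home the screw shanks are at this point's height
- lamp_red_seat (a point): point on the back of that lamp's 4 mm keyhole plate, at lamp x 33, y 0, z 60 mm; axes as the lamp's. Plate: x 29..33, y -31..31, z 14..76 mm in the lamp's frame. Two keyholes at y = +-17: entry hole 17 mm across centred at z 46, then a slot 9 mm wide running up to z 63. 11 mm of free depth inside the plate for screw heads. When hung home the screw shanks are at this point's height
- lamp_blue_knob (a joint): black knob on top of that lamp, 25 mm across, lamp z 79..95 mm, axis upright at lamp x -6, y 0 mm. 0 rad at its OFF end stop (fully anticlockwise from above, white pointer at the red dot), 4.2 rad at full (clockwise); friction 0.012 N m, stays where left
- lamp_green_knob (a joint): black knob on top of that lamp, 25 mm across, lamp z 79..95 mm, axis upright at lamp x -6, y 0 mm. 0 rad at its OFF end stop (fully anticlockwise from above, white pointer at the red dot), 4.2 rad at full (clockwise); friction 0.012 N m, stays where left
- lamp_orange_knob (a joint): black knob on top of that lamp, 25 mm across, lamp z 79..95 mm, axis upright at lamp x -6, y 0 mm. 0 rad at its OFF end stop (fully anticlockwise from above, white pointer at the red dot), 4.2 rad at full (clockwise); friction 0.012 N m, stays where left
- lamp_red_knob (a joint): black knob on top of that lamp, 25 mm across, lamp z 79..95 mm, axis upright at lamp x -6, y 0 mm. 0 rad at its OFF end stop (fully anticlockwise from above, white pointer at the red dot), 4.2 rad at full (clockwise); friction 0.012 N m, stays where left
- board: white upright steel charging board, 440 wide x 122 high x 6 mm, its foot reaching 113 mm back, fixed. Origin: bottom centre of its front face; x into the panel, y left, z up. Four places 105 mm apart, each a grey field with two shoulder screws 34 mm apart, 78 mm above the bench: 6 mm shank, free for 6 mm between panel and head; head 13 mm across, 5 mm thick, bevelled rim
- place_1 (a point): leftmost place of the board: point on the panel's front face midway between its two screws, 78 mm above the bench; axes as the board's. A lamp hung home has its seat point here, its x along the board's x and its underside 18 mm above the bench; with the screw heads just in the entry holes it is 14 mm higher
- place_2 (a point): second (from the left) place of the board: point on the panel's front face midway between its two screws, 78 mm above the bench; axes as the board's. A lamp hung home has its seat point here, its x along the board's x and its underside 18 mm above the bench; with the screw heads just in the entry holes it is 14 mm higher
- place_3 (a point): third (from the left) place of the board: point on the panel's front face midway between its two screws, 78 mm above the bench; axes as the board's. A lamp hung home has its seat point here, its x along the board's x and its underside 18 mm above the bench; with the screw heads just in the entry holes it is 14 mm higher
- place_4 (a point): rightmost place of the board: point on the panel's front face midway between its two screws, 78 mm above the bench; axes as the board's. A lamp hung home has its seat point here, its x along the board's x and its underside 18 mm above the bench; with the screw heads just in the entry holes it is 14 mm higher
- flux_bottle: white bottle with red cap, 38 mm across, 86 mm high, bystander; origin under its centre
- loupe: black eye loupe, 41 mm across, 42 mm high, bystander; origin under its centre
Things that resemble listed ones, but are neither listed nor needed, are in the scene too. What is shaped like the lamp_green but yellow is not meant.

How it is judged:
At the end, for the whole second after the job is handed in: every lamp present hangs on one pair of the board's screws: its seat point within 6 mm of that place's point, upright within 0.12 rad, at rest, released, and its knob within 0.15 rad of the off stop ((distance between lamp_blue_seat and place_1 below 0.006 m or distance between lamp_blue_seat and place_2 below 0.006 m or distance between lamp_blue_seat and place_3 below 0.006 m or distance between lamp_blue_seat and place_4 below 0.006 m) and angle between each of lamp_blue, lamp_green, lamp_orange, lamp_red's own z axis and vertical below 0.12 rad and value of joint each of lamp_blue_knob, lamp_green_knob, lamp_orange_knob, lamp_red_knob below 0.15 rad and linear speed of each of lamp_blue, lamp_green, lamp_orange, lamp_red below 0.02 m/s and (distance between lamp_green_seat and place_1 below 0.006 m or distance between lamp_green_seat and place_2 below 0.006 m or distance between lamp_green_seat and place_3 below 0.006 m or distance between lamp_green_seat and place_4 below 0.006 m) and (distance between lamp_orange_seat and place_1 below 0.006 m or distance between lamp_orange_seat and place_2 below 0.006 m or distance between lamp_orange_seat and place_3 below 0.006 m or distance between lamp_orange_seat and place_4 below 0.006 m) and (distance between lamp_red_seat and place_1 below 0.006 m or distance between lamp_red_seat and place_2 below 0.006 m or distance between lamp_red_seat and place_3 below 0.006 m or distance between lamp_red_seat and place_4 below 0.006 m)); the robot touches nothing.
It fails at once if the flux bottle is moved more than 3 cm (distance of flux_bottle from where it was at the start of the episode above 0.03 m).
It fails at once if the loupe is moved more than 3 cm (distance of loupe from where it was at the start of the episode above 0.03 m).
Of lamp_blue, lamp_green, lamp_orange, lamp_red only 3 to 4 are there at a start; the rules pass over those that are not, and their reading is None.
At some moment in a run one of lamp_blue, lamp_green, lamp_orange, lamp_red may be knocked a few centimetres aside while the robot is not near it.
Once in a run the grip may slacken for a moment while it holds something.
It also fails if it takes over 210 s, if anything falls off the work surface, if the arm or the gripper's body presses on something with over 40 N, if the wrist force passes 120 N, or if a joint passes its speed limit or range.

## Working session

There is one attempt and no reset: what is moved stays moved. The work goes in short steps, each a Python script; the robot and the scene stay as the last script left them, time stands still between calls to the robot, and variables do not carry over. Pictures are saved under pics/ and viewed, about 12 in all and at most 16, crops included, and the job is handed in when it is done.

```bash
ls; mkdir -p pics; cat > h.py <<'E'
import numpy as np, cv2
from rig import ctrl
from scipy.spatial.transform import Rotation as R
def extr(c, st=None):
    "world->cam R,t"
    if 'rvec' in c and c.get('rvec') is not None:
        return cv2.Rodrigues(np.array(c['rvec'],float))[0], np.array(c['tvec'],float).ravel()
    T=np.eye(4); q=st['tcp_rot']; T[:3,:3]=R.from_quat([q[1],q[2],q[3],q[0]]).as_matrix(); T[:3,3]=st['eef_pos']
    W=np.linalg.inv(T@np.array(c['T_tool_cam'])); return W[:3,:3],W[:3,3]
def rays(c,uv):
    K=np.array(c['camera_matrix'],float); uv=np.asarray(uv,float).reshape(-1,2)
    d=np.c_[(uv[:,0]-K[0,2])/K[0,0],(uv[:,1]-K[1,2])/K[1,1]]; s=d.copy()
    for _ in range(8): s=d/(1+c['k1']*(s**2).sum(1,keepdims=True))
    return np.c_[s,np.ones(len(s))]
def onplane(c,E,uv,z):
    Rm,t=E; d=rays(c,uv)@Rm; o=-Rm.T@t
    return o+d*((z-o[2])/d[:,2])[:,None]
def cloud(c,E):
    h,w=c['z_map'].shape; u,v=np.meshgrid(np.arange(w),np.arange(h))
    r=rays(c,np.c_[u.ravel(),v.ravel()])*c['z_map'].reshape(-1,1)
    P=(r-E[1])@E[0]; P[c['z_map'].ravel()==0]=np.nan
    return P.reshape(h,w,3)
def proj(c,E,P):
    Rm,t=E; p=np.atleast_2d(P)@Rm.T+t; s=p[:,:2]/p[:,2:]; s=s*(1+c['k1']*(s**2).sum(1,keepdims=True)); K=np.array(c['camera_matrix'])
    return s*[K[0,0],K[1,1]]+[K[0,2],K[1,2]]
def shot(n):
    st=ctrl.state(); c=ctrl.camera(n); return c,extr(c,st)
E
python3 - <<'E'
from h import *
import pickle
for n in ['scene','top']:
    c,e=shot(n); cv2.imwrite(f'pics/{n}0.png',cv2.resize(c['pixels'],(768,576),interpolation=cv2.INTER_CUBIC)); pickle.dump((c,e),open(n+'0.pkl','wb'))
    print(n,-e[0].T@e[1],e[0][2],c['k1'],c['camera_matrix'])
print(ctrl.state(),ctrl.tip_reach)
E
```

```text
pics
scene [-0.4928286   0.83480526  0.8714462 ] [ 0.66990216 -0.53559391 -0.51416949] -0.14335063213063445 [[491.34965375   0.         265.93813491]
 [  0.         491.34965375 191.61875925]
 [  0.           0.           1.        ]]
top [ 0.33686697 -0.00188021  1.32370425] [ 0.1671653   0.00903466 -0.98588749] -0.11306835802958923 [[395.65752076   0.         253.64257955]
 [  0.         395.65752076 187.88934522]
 [  0.           0.           1.        ]]
{'t': 0.1, 'qpos': array([-1.18851508e+00,  3.07535566e-01,  1.50753371e+00, -6.21264501e-05,
        1.32837025e+00, -7.34750801e-02]), 'joint_velocities': array([-0.00176381, -0.00446104, -0.00361543,  0.00120881, -0.00033409,
        0.00176685]), 'joint_efforts': array([ 1.05524603e-03, -4.58526456e+01, -2.52608281e+01,  1.67254882e-05,
        5.54909930e-03,  1.91914478e-05]), 'eef_pos': array([ 0.25283437, -0.51577941,  0.24445511]), 'tcp_rot': array([-9.07813532e-04,  9.74145827e-01,  2.25918246e-01, -1.71804789e-04]), 'force': array([ 0.60336554,  0.00477136, -0.09030448]), 'torque': array([-0.01995919,  0.05539296, -0.0018811 ]), 'grip_width': 0.9999017984414941} 0.014
```

View pics/top0.png

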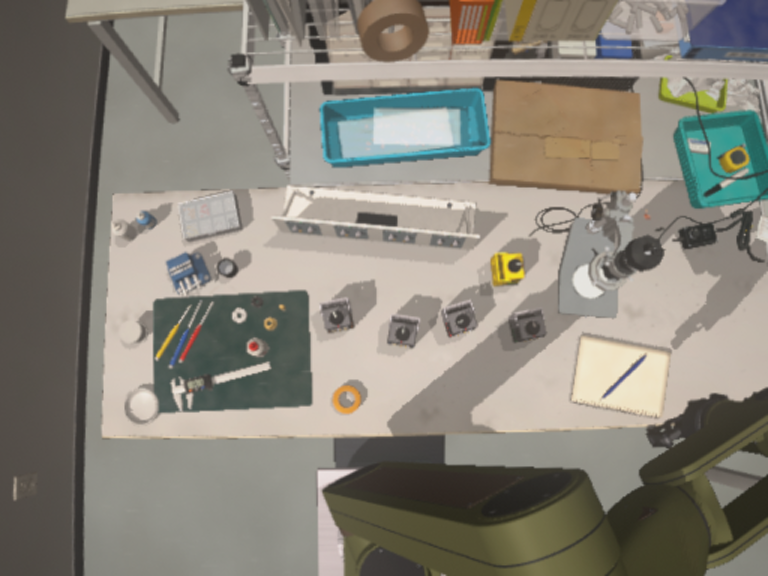

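View pics/scene0.png

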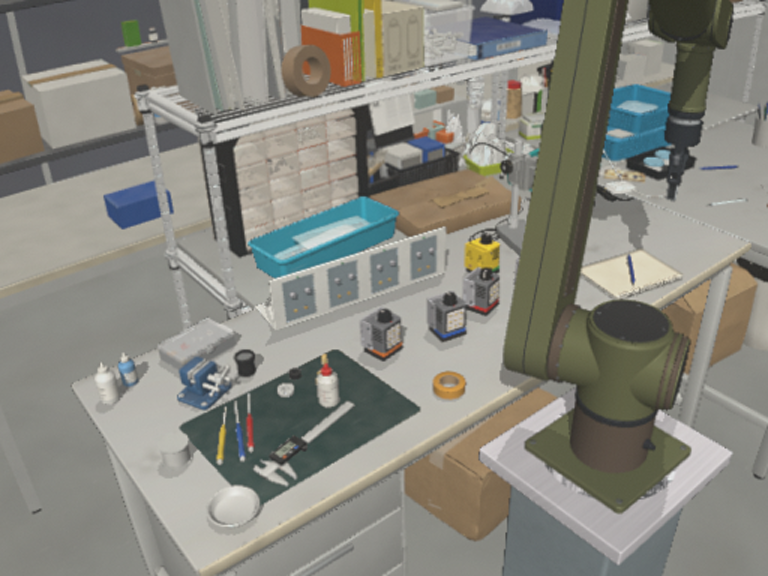

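Top view: grey lamps at (337,316), (403,331), (460,319) and (528,324). The scene view shows orange at (383,335), blue at (447,315) and red at (482,290), with a fourth hidden behind the arm. The yellow lookalike is at top (508,268), the flux bottle at (257,347) and the loupe at (226,268). The board is at about (375,215).

```bash
python3 - <<'E'
from h import *
import pickle
c,e=pickle.load(open('top0.pkl','rb')); P=cloud(c,e); z=P[...,2]
def desc(mask,nm):
    p=P[mask][:,:2]; r=cv2.minAreaRect((p*1000).astype(np.float32)); print(nm,len(p),np.round(r[0],1),np.round(r[1],1),round(r[2],1),'zmax',round(np.nanmax(z[mask]),4))
for uv in [(337,316),(403,331),(460,319),(528,324),(508,268),(257,347),(226,268)]:
    u,v=int(uv[0]*2/3),int(uv[1]*2/3); m=np.zeros(z.shape,bool); m[v-22:v+23,u-22:u+23]=1
    for lo,hi in [(.06,.084),(.086,.1),(.012,.1)]:
        k=(m&(z>lo)&(z<hi)).astype(np.uint8); n,l,s,_=cv2.connectedComponentsWithStats(k)
        if n>1: i=1+s[1:,4].argmax(); desc(l==i,(uv,lo))
m=np.zeros(z.shape,bool); m[120:165,178:322]=1
desc(m&(z>.112)&(z<.13),'boardtop'); 
print('bench',np.nanmedian(z[180:200,180:215]), np.nanmedian(z[270:280,300:330]))
q=P[m&(z>.112)&(z<.13)]; print(np.polyfit(q[:,1],q[:,0],1), q[:,1].min(),q[:,1].max())
# scene camera: board front face plane
c,e=pickle.load(open('scene0.pkl','rb')); P=cloud(c,e); z=P[...,2]
m=np.zeros(z.shape,bool); m[150:220,180:300]=1
k=m&(z>.02)&(z<.11)&(P[...,0]>.55)&(P[...,0]<.8)
q=P[k]; 
for _ in range(4):
    A=np.c_[q[:,1],q[:,2],np.ones(len(q))]; f=np.linalg.lstsq(A,q[:,0],rcond=None)[0]; r=q[:,0]-A@f; q=q[abs(r)<2*r.std()+1e-4]
print('face',f,len(q),r.std(),q.min(0),q.max(0))
E
```

```text
((337, 316), 0.06) 271 [483.3 106.1] [63.1 63.4] 10.6 zmax 0.0837
((337, 316), 0.086) 48 [475.6 105.1] [22.6 22.2] 86.3 zmax 0.1
((337, 316), 0.012) 385 [483.3 106.1] [63.1 63.4] 10.6 zmax 0.1
((403, 331), 0.06) 260 [446.3 -34. ] [62.  62.1] 78.7 zmax 0.0837
((403, 331), 0.086) 54 [438.3 -33. ] [25.1 22.2] 88.8 zmax 0.1
((403, 331), 0.012) 357 [446.2 -34. ] [61.9 62.5] 78.9 zmax 0.1
((460, 319), 0.06) 264 [ 469.6 -158.4] [62.4 62.8] 15.7 zmax 0.0834
((460, 319), 0.086) 54 [ 461.7 -160. ] [22.1 25.2] 87.3 zmax 0.0995
((460, 319), 0.012) 387 [ 469.5 -158.3] [62.6 62.9] 15.6 zmax 0.0995
((528, 324), 0.06) 259 [ 450.7 -306.5] [63.1 61.9] 9.9 zmax 0.0839
((528, 324), 0.086) 56 [ 443.7 -305.6] [24.7 22.5] 86.7 zmax 0.0993
((528, 324), 0.012) 407 [ 450.7 -306.5] [63.1 61.9] 9.9 zmax 0.0993
((508, 268), 0.06) 255 [ 576.8 -267.6] [62.6 60.5] 1.2 zmax 0.0835
((508, 268), 0.086) 52 [ 578. -279.] [23.8 25.8] 15.3 zmax 0.0997
((508, 268), 0.012) 432 [ 577.3 -268. ] [63.7 61.1] 3.2 zmax 0.0997
((257, 347), 0.06) 84 [418.5 281. ] [32.7 34.2] 70.8 zmax 0.0825
((257, 347), 0.086) 4 [417.6 281.6] [7.1 2.5] 48.1 zmax 0.0898
((257, 347), 0.012) 142 [418.4 280.2] [37.7 35.7] 2.3 zmax 0.0898
((226, 268), 0.06) 4 [590.4 421.9] [2.7 6.8] 88.4 zmax 0.0637
((226, 268), 0.012) 122 [598.4 356. ] [40.6 35.9] 62.5 zmax 0.0466
boardtop 358 [660.3  18.9] [436.3  10.3] 83.4 zmax 0.1287
bench 0.0014208223166734643 0.00019020307008709242
[0.11639415 0.65713852] -0.19721080156224904 0.23578326384623502
face [0.11875336 0.00148622 0.64987599] 2463 0.002434795633075569 [ 0.62259149 -0.20120633  0.02004738] [0.68242126 0.23747713 0.1099653 ]
```

Lamps 1–4 are at consistent heights and sizes. Next I close up with the wrist camera above each lamp and in front of the board.

```bash
cat >> h.py <<'E'
def dq(yaw): # tool down, tool x axis at heading yaw
    return np.array([0,np.cos(yaw/2),np.sin(yaw/2),0])
E
python3 - <<'E'
from h import *
import pickle
c=ctrl.camera('wrist'); print(np.round(c['T_tool_cam'],4),c['camera_matrix'][0],c['k1'])
for d in range(-180,181,30):
    q=ctrl.solve_ik([.46,-.16,.25],dq(np.radians(d))); print(d,None if q is None else np.round(q,2))
E
```

```text
[[ 9.000e-04 -9.584e-01 -2.855e-01  7.320e-02]
 [ 1.000e+00  9.000e-04  1.000e-04  2.000e-04]
 [ 1.000e-04 -2.855e-01  9.584e-01 -1.297e-01]
 [ 0.000e+00  0.000e+00  0.000e+00  1.000e+00]] [265.62138808   0.         258.65020617] -0.05918702128699854
-180 [-0.42  0.18  1.67 -0.    1.29 -1.99]
-150 [-0.42  0.18  1.67 -0.    1.29 -2.52]
-120 None
-90 None
-60 [-0.42  0.18  1.67 -0.    1.29  2.2 ]
-30 [-0.42  0.18  1.67 -0.    1.29  1.67]
0 [-0.42  0.18  1.67 -0.    1.29  1.15]
30 [-0.42  0.18  1.67 -0.    1.29  0.63]
60 [-0.42  0.18  1.67 -0.    1.29  0.1 ]
90 [-0.42  0.18  1.67 -0.    1.29 -0.42]
120 [-0.42  0.18  1.67 -0.    1.29 -0.95]
150 [-0.42  0.18  1.67 -0.    1.29 -1.47]
180 [-0.42  0.18  1.67 -0.    1.29 -1.99]
```

```bash
cat >> h.py <<'E'
def pitched(head,p): # tool R, camera on robot side, heading 'head', pitched up by p
    return R.from_euler('z',head)*R.from_euler('y',-p)*R.from_matrix(np.diag([-1.,1,-1]))
def wxyz(r): q=r.as_quat(); return np.array([q[3],q[0],q[1],q[2]])
def lamprect(c,E,guess,lo=.066,hi=.084,r=.055):
    P=cloud(c,E); z=P[...,2]; m=(z>lo)&(z<hi)&(np.hypot(P[...,0]-guess[0],P[...,1]-guess[1])<r)
    n,l,s,_=cv2.connectedComponentsWithStats(m.astype(np.uint8)); p=P[l==1+s[1:,4].argmax()]
    q=cv2.minAreaRect((p[:,:2]*1000).astype(np.float32)); a=q[2]; a=a-90 if a>45 else a
    return np.array(q[0])/1000,q[1],np.radians(a),len(p)
E
python3 - <<'E'
from h import *
import pickle
G=[(.483,.106),(.446,-.034),(.470,-.158),(.451,-.306)]
T=np.array(ctrl.camera('wrist')['T_tool_cam'])
out=[]
for i in [3,2,1,0]:
    g=G[i]; ctrl.move_pose([g[0],g[1],.24],dq(np.pi)); ctrl.pause(.2)
    c,e=shot('wrist'); pickle.dump((c,e),open(f'w{i+1}.pkl','wb')); out.append(c['pixels'][110:310,150:370])
    print(i+1,lamprect(c,e,g),ctrl.state()['t'])
cv2.imwrite('pics/lamps.png',cv2.resize(np.vstack([np.hstack(out[:2]),np.hstack(out[2:])]),None,fx=1.7,fy=1.5,interpolation=3))
th=-np.arctan(.1175); n=np.array([np.cos(th),np.sin(th),0]); l=np.array([-n[1],n[0],0])
bo=[]
for k,s in enumerate([.105,-.105]):
    C=np.array([.6515,.019,0])+l*s-n*.25; C[2]=.28
    r=pitched(th,np.radians(38)); p=C-r.as_matrix()@T[:3,3]; print(p, ctrl.solve_ik(p,wxyz(r)))
    ctrl.move_pose(p,wxyz(r)); ctrl.pause(.2); c,e=shot('wrist'); pickle.dump((c,e),open(f'b{k}.pkl','wb')); bo.append(c['pixels'])
cv2.imwrite('pics/board.png',np.vstack([b[40:330] for b in bo])); print(ctrl.state()['t'])
E
```

```text
4 (array([ 0.44822058, -0.30682236]), (62.511985778808594, 64.23758697509766), np.float64(0.16778748769815532), 1977) 2.325
3 (array([ 0.46618256, -0.15829419]), (62.598045349121094, 62.83987045288086), np.float64(0.26506768566792194), 1981) 3.225
2 (array([ 0.44256137, -0.03604782]), (62.966793060302734, 62.56272888183594), np.float64(-0.18497145140810753), 1989) 4.05
1 (array([0.48026663, 0.10609621]), (62.04423141479492, 64.2369384765625), np.float64(0.1675129823687954), 1983) 4.9333
[0.55205918 0.13621787 0.22285169] [ 0.33768562  0.13889568  2.04183826 -0.68775709  0.43996037 -0.56390909]
[ 0.52755277 -0.07234731  0.22285169] [-0.28526945  0.05733636  2.14211757  0.35241133  0.30342426 -2.0414312 ]
7.6083
```

View pics/lamps.png

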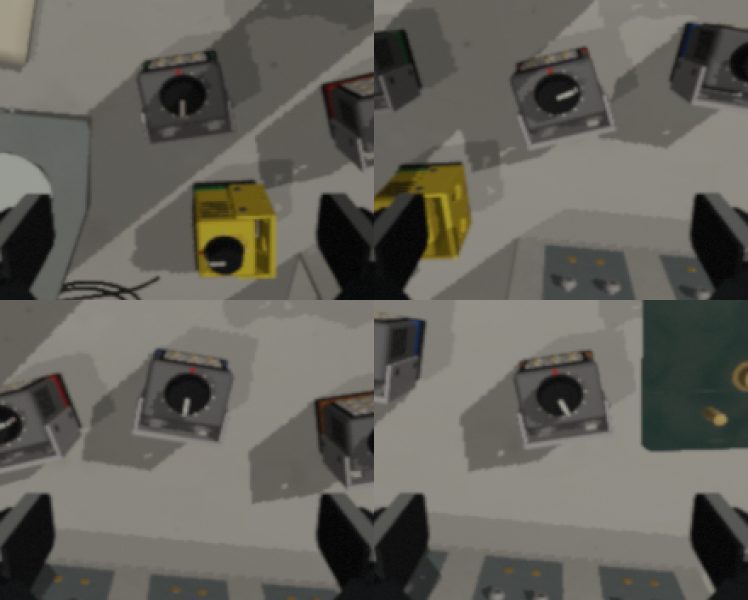

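View pics/board.png

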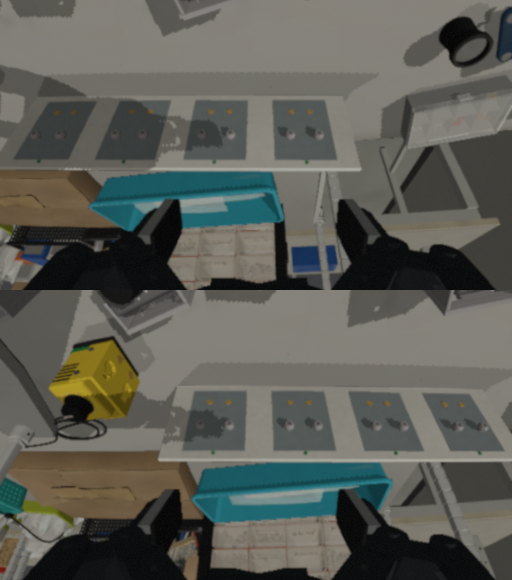

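Close-ups, with image up pointing towards the robot: lamp 4 is green at (182,95), 3 red at (557,95), 2 blue at (187,395) and 1 orange at (560,395). The yellow-bodied one at (235,230) is the decoy, because its body is yellow and the real lamps are grey with coloured foot bands. Board: four grey fields with orange contacts, a green dot and two screw heads each. Next I triangulate the contacts and dots and measure the knob angles.

```bash
cat >> h.py <<'E'
def blobs(mask,amin,amax):
    n,l,s,cen=cv2.connectedComponentsWithStats(mask.astype(np.uint8)); return [(tuple(np.round(cen[i],2)),int(s[i,4])) for i in range(1,n) if amin<=s[i,4]<=amax]
def knob(c,E,ctr,yaw,dz=0):
    """ctr: lamp rect centre (lamp x 3.5). returns knob angle & diagnostics"""
    f=np.array([np.cos(yaw),np.sin(yaw)]); k=np.asarray(ctr)-f*.0095
    u,v=np.meshgrid(np.arange(512),np.arange(384)); uv=np.c_[u.ravel(),v.ravel()]
    hsv=cv2.cvtColor(c['pixels'],cv2.COLOR_BGR2HSV).reshape(-1,3).astype(int)
    Pt=onplane(c,E,uv,.095+dz)[:,:2]-k; Pb=onplane(c,E,uv,.079+dz)[:,:2]-k
    r=np.hypot(*Pt.T); w=(r<.0125)&(hsv[:,2]>110)&(hsv[:,1]<70)
    dark=(r<.02)&(hsv[:,2]<55)
    rb=np.hypot(*Pb.T); d=(rb>.010)&(rb<.024)&((hsv[:,0]<10)|(hsv[:,0]>172))&(hsv[:,1]>110)&(hsv[:,2]>60)
    pw=Pt[w].mean(0); pd=Pb[d].mean(0)
    aw,ad=np.arctan2(pw[1],pw[0]),np.arctan2(pd[1],pd[0])
    pred=yaw+np.pi
    return dict(ang=(ad-aw)%(2*np.pi),ang_yaw=(pred-aw)%(2*np.pi),nw=int(w.sum()),rw=round(np.hypot(*pw)*1e3,1),nd=int(d.sum()),rd=round(np.hypot(*pd)*1e3,1),dark=np.round(Pt[dark].mean(0)*1e3,1))
E
python3 - <<'E'
from h import *
import pickle
for i in range(1,5):
    c,e=pickle.load(open(f'w{i}.pkl','rb')); g=[(.480,.106),(.443,-.036),(.466,-.158),(.448,-.307)][i-1]
    ctr,_,a,_=lamprect(c,e,g); print(i,np.round(ctr,4),round(a,3),knob(c,e,ctr,a))
B=[pickle.load(open(f'b{k}.pkl','rb')) for k in (0,1)]
res=[]
for c,e in B:
    h=cv2.cvtColor(c['pixels'],cv2.COLOR_BGR2HSV).astype(int); roi=np.zeros(h.shape[:2],bool); roi[125:215]=1
    o=blobs(roi&(h[...,0]>8)&(h[...,0]<24)&(h[...,1]>90)&(h[...,2]>60),5,200)
    g=blobs(roi&(h[...,0]>45)&(h[...,0]<85)&(h[...,1]>80),2,100)
    print('o',o,'\ng',g); 
E
```

```text
1 [0.4803 0.1061] 0.168 {'ang': np.float64(2.9077964957907465), 'ang_yaw': np.float64(2.910323114011184), 'nw': 24, 'rw': np.float64(7.8), 'nd': 12, 'rd': np.float64(15.5), 'dark': array([-2. , -0.1])}
2 [ 0.4426 -0.036 ] -0.185 {'ang': np.float64(2.9135130078061757), 'ang_yaw': np.float64(2.988152091854087), 'nw': 21, 'rw': np.float64(8.0), 'nd': 11, 'rd': np.float64(15.4), 'dark': array([-1.5,  0.4])}
3 [ 0.4662 -0.1583] 0.265 {'ang': np.float64(1.8253398031825565), 'ang_yaw': np.float64(1.7804512334128493), 'nw': 26, 'rw': np.float64(6.0), 'nd': 12, 'rd': np.float64(15.4), 'dark': array([-0.9, -0.8])}
4 [ 0.4482 -0.3068] 0.168 {'ang': np.float64(nan), 'ang_yaw': np.float64(nan), 'nw': 0, 'rw': np.float64(nan), 'nd': 11, 'rd': np.float64(15.6), 'dark': array([-1.2,  1.6])}
o [((np.float64(210.5), np.float64(151.27)), 22), ((np.float64(229.0), np.float64(151.21)), 19), ((np.float64(56.94), np.float64(152.41)), 17), ((np.float64(73.45), np.float64(152.2)), 20), ((np.float64(131.62), np.float64(151.43)), 21), ((np.float64(149.5), np.float64(151.5)), 20), ((np.float64(291.0), np.float6
[... 767 characters left out ...]
28.0), np.float64(151.67)), 18), ((np.float64(290.0), np.float64(152.0)), 21), ((np.float64(308.0), np.float64(152.21)), 19), ((np.float64(369.05), np.float64(152.75)), 20), ((np.float64(386.5), np.float64(153.0)), 22), ((np.float64(444.37), np.float64(153.95)), 19), ((np.float64(460.88), np.float64(154.18)), 17), ((np.float64(94.0), np.float64(159.69)), 16), ((np.float64(112.0), np.float64(166.78)), 45)] 
g [((np.float64(212.5), np.float64(202.5)), 4), ((np.float64(305.5), np.float64(202.5)), 4), ((np.float64(395.5), np.float64(202.5)), 4), ((np.float64(479.33), np.float64(202.67)), 3)]h.py:49: RuntimeWarning: Mean of empty slice.
  pw=Pt[w].mean(0); pd=Pb[d].mean(0)
  ret = um.true_divide(
```

```bash
python3 - <<'E'
from h import *
import pickle
B=[pickle.load(open(f'b{k}.pkl','rb')) for k in (0,1)]
a=[[(291,151.33),(309.11,151.42),(306.5,201.5)],[(210.5,151.27),(229,151.21),(213.5,201.5)],[(131.62,151.43),(149.5,151.5),(123,201)],[(56.94,152.41),(73.45,152.2),(38.2,200.6)]]
b=[[(444.37,153.95),(460.88,154.18),(479.33,202.67)],[(369.05,152.75),(386.5,153),(395.5,202.5)],[(290,152),(308,152.21),(305.5,202.5)],[(209.5,151.73),(228,151.67),(212.5,202.5)]]
def tri(p,q):
    A=np.zeros((3,3));y=np.zeros(3);L=[]
    for (c,e),uv in zip(B,(p,q)):
        d=(rays(c,uv)@e[0])[0]; d/=np.linalg.norm(d); o=-e[0].T@e[1]; M=np.eye(3)-np.outer(d,d); A+=M; y+=M@o; L.append((M,o))
    x=np.linalg.solve(A,y); return x,max(np.linalg.norm(M@(x-o)) for M,o in L)
mid=[];X=[]
for i in range(4):
    r=[tri(a[i][j],b[i][j]) for j in range(3)]; X.append([t[0] for t in r]); print(i+1,[np.round(t[0]*1e3,1) for t in r],[round(t[1]*1e3,1) for t in r])
X=np.array(X)
for nm,m in (('contacts',(X[:,0]+X[:,1])/2),('dots',X[:,2])):
    f=np.polyfit(m[:,1],m[:,0],1); print(nm,f,np.degrees(np.arctan(f[0])),np.linalg.norm(np.diff(m,axis=0),axis=1)*1e3,m.mean(0))
# screw head picture
c,e=B[1]; cv2.imwrite('pics/screws.png',cv2.resize(c['pixels'][140:212,190:420],None,fx=3.4,fy=3.4,interpolation=3))
E
```

```text
1 [array([671.6, 164.6,  35.3]), array([674. , 188.1,  35.7]), array([673.8, 176.6, 113.7])] [np.float64(0.1), np.float64(0.1), np.float64(0.0)]
2 [array([658.8,  60.2,  35.5]), array([662.3,  84.1,  34.9]), array([660.1,  71.9, 114.3])] [np.float64(0.1), np.float64(0.1), np.float64(0.2)]
3 [array([646. , -43.9,  35.5]), array([649.6, -20.4,  35. ]), array([647.5, -31.8, 114.3])] [np.float64(0.0), np.float64(0.1), np.float64(0.1)]
4 [array([ 633.7, -148.3,   35.2]), array([ 636.2, -124.2,   35.5]), array([ 635.6, -136.6,  113.9])] [np.float64(0.1), np.float64(0.2), np.float64(0.3)]
contacts [0.12112096 0.65160417] 6.906079302842201 [104.94466146 105.0446301  104.90332429] [0.65403126 0.0200385  0.03532075]
dots [0.12167655 0.65182917] 6.937450040572207 [105.52328632 104.50366847 105.42898359] [0.65426417 0.02001212 0.11406598]
```

View pics/screws.png

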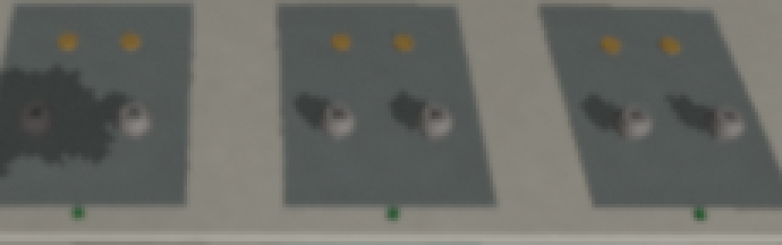

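Board solved: spacing comes out at 105 mm as specified, yaw is -6.92°, and the centre of the face is (0.654, 0.020). Now I turn the knobs, starting with the orange lamp as a trial.

```bash
python3 - <<'E'
s=open('h.py').read()
s=s.replace("r=.055):","r=.1):").replace("p=P[l==1+s[1:,4].argmax()]","p=min((P[l==i] for i in range(1,n) if s[i,4]>800),key=lambda p:np.hypot(*(p[:,:2].mean(0)-guess)))")
s=s.replace("w=(r<.0125)&(hsv[:,2]>110)&(hsv[:,1]<70)","V=hsv[:,2]; i=r<.0115; w=i&(V>(np.percentile(V[i],10)+V[i].max())/2)")
s+='''
def look(g,z=.24,yaw=0):
    "move above lamp guess, measure; recentre once if far off"
    for _ in range(2):
        ctrl.move_pose([g[0],g[1],z],dq(np.pi+yaw)); ctrl.pause(.15); c,e=shot('wrist'); ctr,wh,a,n=lamprect(c,e,g)
        off=np.hypot(*(ctr-g)); g=ctr
        if off<.015: break
    return c,e,ctr,a,wh
def kpos(ctr,a,lx=-.006): # world xy of lamp-frame x=lx (rect centre at lamp x .0035)
    return np.asarray(ctr)+(lx-.0035)*np.array([np.cos(a),np.sin(a)])
def turn(g,extra=.12):
    c,e,ctr,a,wh=look(g); k=knob(c,e,ctr,a); print('before',np.round(ctr,4),round(a,3),np.round(wh,1),k)
    ang=k['ang_yaw']; 
    if ang>5.5: ang-=2*np.pi
    if ang<.06: return ctr,a,k
    p=kpos(ctr,a); j1=np.arctan2(p[1],p[0]); q6=(.3+ang/2); yaw=j1+np.pi/2-q6
    ctrl.move_pose([*p,.16],dq(yaw)); ctrl.move_straight([*p,.097],rate=.12); ctrl.close(25)
    print('grip',ctrl.state()['grip_width'],end=' ')
    q=np.array(ctrl.state()['qpos']); q[5]-=ang+extra; ctrl.goto_joints(q); s=ctrl.state(); print('force',s['force'],s['torque'])
    ctrl.open_gripper(); ctrl.move_straight([*p,.16],rate=.2)
    c,e,ctr,a,wh=look(ctr); k=knob(c,e,ctr,a); print('after',np.round(ctr,4),round(a,3),np.round(wh,1),k,'t',ctrl.state()['t'])
    cv2.imwrite('pics/k%d.png'%int(ctrl.state()['t']*10),cv2.resize(c['pixels'][110:310,150:370],None,fx=3,fy=3,interpolation=3))
    return ctr,a,k
'''
open('h.py','w').write(s)
E
python3 - <<'E'
from h import *
turn(np.array([.4803,.1061]))
E
ls pics
```

```text
before [0.4801 0.1065] 0.178 [62.6 62.8] {'ang': np.float64(3.0007575959981154), 'ang_yaw': np.float64(2.9717009092569175), 'nw': 27, 'rw': np.float64(7.0), 'nd': 12, 'rd': np.float64(15.3), 'dark': array([-2. , -0.3])}
grip 0.27572204472627193 force [ 0.16881784 -0.15272908  1.06911797] [ 0.05026665 -0.24152733 -0.01014481]
after [0.4775 0.1086] 0.426 [62.4 63.1] {'ang': np.float64(6.156166004455404), 'ang_yaw': np.float64(6.121104103199385), 'nw': 41, 'rw': np.float64(4.6), 'nd': 12, 'rd': np.float64(15.5), 'dark': array([-0.6,  0.5])} t 16.95
board.png
k169.png
lamps.png
scene0.png
screws.png
top0.png
```

```bash
python3 - <<'E'
from h import *
for g in [(.4426,-.036),(.4662,-.1583),(.4482,-.3068)]: turn(np.array(g),.05)
import glob
f=sorted(glob.glob('pics/k*.png'),key=lambda s:int(s[6:-4])); I=[cv2.resize(cv2.imread(x)[60:420,150:510],(380,290)) for x in f]; print(f)
cv2.imwrite('pics/allk.png',np.vstack([np.hstack(I[:2]),np.hstack(I[2:4])]))
E
```

```text
before [ 0.4427 -0.036 ] -0.183 [62.9 62.3] {'ang': np.float64(2.909406867300028), 'ang_yaw': np.float64(2.9906680494943405), 'nw': 24, 'rw': np.float64(7.0), 'nd': 11, 'rd': np.float64(15.3), 'dark': array([-1.7,  0.2])}
grip 0.27868462228663127 force [2.09340081 0.21930504 0.34580017] [ 0.22142081 -0.34935385 -0.03838075]
after [ 0.4417 -0.0361] -0.218 [63.4 62.7] {'ang': np.float64(0.18916738181479564), 'ang_yaw': np.float64(0.21139485045596018), 'nw': 41, 'rw': np.float64(4.7), 'nd': 10, 'rd': np.float64(15.3), 'dark': array([-0.4, -0.5])} t 26.275
before [ 0.4663 -0.1584] 0.265 [62. 63.] {'ang': np.float64(1.8201564110984334), 'ang_yaw': np.float64(1.7984402881038803), 'nw': 35, 'rw': np.float64(5.7), 'nd': 11, 'rd': np.float64(15.3), 'dark': array([-1.2, -0.7])}
grip 0.28054635029698377 force [1.39981285 0.63950744 0.67924443] [-0.05623454 -0.32142268 -0.05405131]
after [ 0.4634 -0.1546] 0.692 [62.4 63.2] {'ang': np.float64(6.084542110894174), 'ang_yaw': np.float64(6.032630951659984), 'nw': 37, 'rw': np.float64(3.9), 'nd': 12, 'rd': np.float64(15.6), 'dark': array([-0.9,  1. ])} t 34.975
before [ 0.4482 -0.3063] 0.164 [62.1 62.8] {'ang': np.float64(3.3804639692611365), 'ang_yaw': np.float64(3.3339755088794827), 'nw': 25, 'rw': np.float64(7.1), 'nd': 11, 'rd': np.float64(15.9), 'dark': array([-1.1,  1.1])}
grip 0.27479833026320805 force [3.70100507 0.08556455 1.05818544] [ 0.03198882 -0.50526377 -0.05723591]
after [ 0.4472 -0.3054] 0.237 [62.5 62.8] {'ang': np.float64(6.19232551070582), 'ang_yaw': np.float64(6.153869882951018), 'nw': 37, 'rw': np.float64(5.0), 'nd': 12, 'rd': np.float64(15.4), 'dark': array([-0.1,  1.3])} t 45.4083
['pics/k169.png', 'pics/k262.png', 'pics/k349.png', 'pics/k454.png']
```

View pics/allk.png

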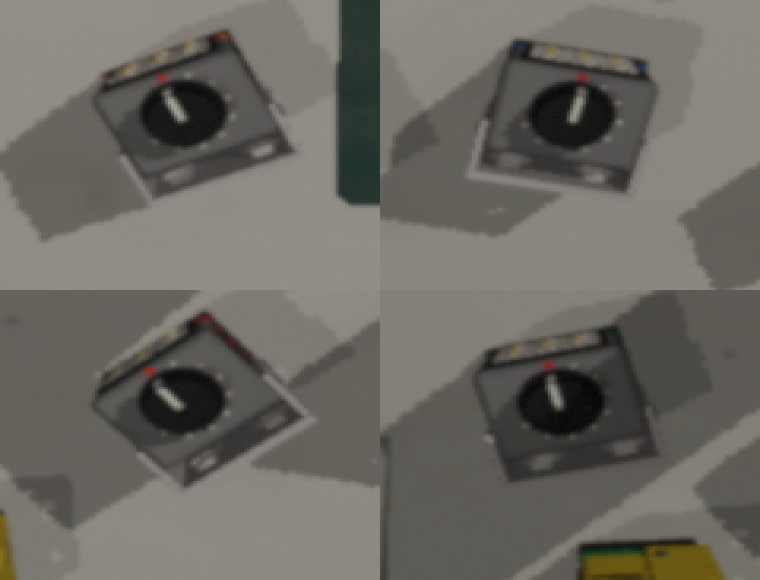

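All four pointers stand at the red dot: knobs at (180,112), (571,113), (181,400) and (561,402). Blue's lamp did not twist against its stop, so I give it another nudge. Then I grip orange once, re-look to get the camera's offset from the jaw centre, and hang it.

```bash
cat >> h.py <<'E'
TH=-.1208; N=np.array([np.cos(TH),np.sin(TH),0]); L=np.array([-N[1],N[0],0]); BC=np.array([.654,.020,0])
ZG=.051
def place(i): return BC+L*(.1575-.105*(i-1))
def inhand():
    c=ctrl.camera('wrist'); z=c['z_map']; m=np.zeros(z.shape,bool); m[185:300,200:315]=1; m&=(z>.05)&(z<.135)
    v,u=np.nonzero(m); return np.round([m.sum(),np.median(z[m])*1e3,u.mean(),v.mean(),v.min()],1),c
def pick(ctr,a,lift=.06):
    p=kpos(ctr,a,-.011); ctrl.move_pose([*p,.15],dq(np.pi+a)); ctrl.move_straight([*p,ZG],rate=.12); ctrl.close(60)
    return p
E
python3 - <<'E'
from h import *
turn(np.array([.4417,-.0361]),.12)
c,e,ctr,a,wh=look(np.array([.4775,.1086])); p=pick(ctr,a); print(p,a,ctrl.state()['grip_width'],ctrl.state()['eef_pos'])
ctrl.open_gripper(); ctrl.move_straight([*p,.15],rate=.2)
for y in (0,a,TH):
  c,e,c2,a2,wh=look(ctr,yaw=y); l=np.array([-np.sin(a),np.cos(a)]); print('jaw-axis offset mm',1e3*(c2-p)@l,'along',1e3*(c2-p)@[np.cos(a),np.sin(a)],a2-a)
print(ctrl.state()['t'])
E
```

```text
before [ 0.4417 -0.0363] -0.214 [62.8 62.6] {'ang': np.float64(0.1667495216308046), 'ang_yaw': np.float64(0.22780662937979113), 'nw': 39, 'rw': np.float64(4.6), 'nd': 11, 'rd': np.float64(15.4), 'dark': array([-0.6, -0.2])}
grip 0.2753646054703158 force [-0.62331672  1.57796722  2.31672288] [0.22994178 0.30277783 0.01062075]
after [ 0.4408 -0.0333] 0.119 [62.6 63.1] {'ang': np.float64(0.16947401735240852), 'ang_yaw': np.float64(0.2191016596465678), 'nw': 37, 'rw': np.float64(4.4), 'nd': 10, 'rd': np.float64(15.4), 'dark': array([-0.8,  0.7])} t 52.9417
[0.43985602 0.07858543] 0.35551303050281147 0.6486721104400778 [0.4404329  0.07854832 0.051854  ]
jaw-axis offset mm 0.06962000504254466 along 14.657233813590206 -0.01228482921339924
jaw-axis offset mm -0.5597733424845978 along 14.586768838469071 -0.006481568171521179
jaw-axis offset mm 0.31289549074493545 along 14.684047991053355 -0.015251657246774797
59.125
```

Blue twisted the full 0.33 rad, so it was already on its stop. Orange had been knocked aside, and the re-look caught that. The camera agrees with the jaws to 0.5 mm. Now hang orange on place 1.

```bash
cat >> h.py <<'E'
def carry(g,i):
    c,e,ctr,a,wh=look(np.array(g)); print('lamp',np.round(ctr,4),round(a,3),np.round(wh,1))
    p=pick(ctr,a); F0=ctrl.state()['force']
    ctrl.move_straight([*p,ZG+.06],rate=.1); s=ctrl.state(); print('lift gw',round(s['grip_width'],3),'F',np.round(s['force'],1),'hand',inhand()[0])
    q=place(i)-N*(.044+.06); r=dq(np.pi+TH)
    ctrl.move_pose([p[0]*.7+q[0]*.3-.02,q[1],ZG+.06],r); ctrl.move_pose([q[0],q[1],ZG+.032],r); ctrl.pause(.3)
    s=ctrl.state(); h,c=inhand(); print('stage gw',round(s['grip_width'],3),'F',np.round(s['force'],1),'hand',h,'t',s['t'],np.round(s['eef_pos']-[q[0],q[1],ZG+.032],4))
    return c
def at(i,d,dy=0,dz=0,lift=.032,rate=.03): # plate back at distance d from face
    p=place(i)-N*(.044+d)+L*dy; p[2]=ZG+lift+dz; ctrl.move_straight(p,rate=rate)
    s=ctrl.state(); b=BC-s['eef_pos']; return (s['force']@N, s['force']@L, s['force'][2], (place(i)-s['eef_pos'])@N-.044)
E
python3 - <<'E'
from h import *
c=carry((.4536,.0836),1); cv2.imwrite('pics/stage1.png',c['pixels'])
E
```

```text
lamp [0.4534 0.0837] 0.358 [62.3 63.1]
lift gw 0.646 F [-0.3  0.4 -3.9] hand [7818.   117.9  257.1  265.2  228. ]
stage gw 0.65 F [-0.2 -0.2 -3.7] hand [7820.   117.9  257.2  265.3  229. ] t 63.725 [-0.0009 -0.0001  0.0004]
```

View pics/stage1.png

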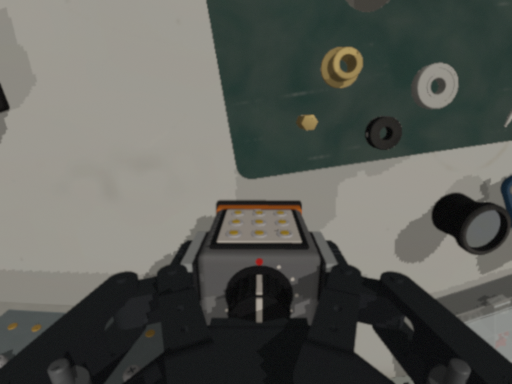

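The lamp sits square in the jaws and its pointer is in line with the red dot at (260,262). Inserting with force checks.

```bash
cat >> h.py <<'E'
def insert(i,dy=0,dz=0):
    base=np.array(at(i,.016,dy,dz,rate=.08)); log=[]
    for d in (.012,.009,.006,.004,.002,.0005,-.001,-.002):
        f=np.array(at(i,d,dy,dz)); log.append(np.round([d*1e3,*(f[:3]-base[:3]),f[3]*1e3],1).tolist())
        if f[0]-base[0]<-12: break
    print('in',log); return log[-1]
E
python3 - <<'E'
from h import *
insert(1); print(inhand()[0])
E
```

```text
in [[12.0, -0.3, -0.7, -0.7, 12.0], [9.0, 0.8, -0.4, -0.8, 8.7], [6.0, 0.1, -1.0, -0.9, 5.7], [4.0, -0.4, -1.3, -0.8, 3.8], [2.0, 0.2, -0.0, -0.4, 1.8], [0.5, 0.8, -0.9, -0.4, 0.5], [-1.0, -4.5, -1.3, 0.8, 0.4], [-2.0, -7.2, -1.1, 3.8, 0.3]]
[7813.   117.9  257.2  265.3  229. ]
```

Heads are in and the plate is against the panel at 0.4 mm, as computed. Slide down, release and check.

```bash
cat >> h.py <<'E'
def drop(i,dy=0,d=.0005):
    log=[]
    for lift in (.030,.026,.022,.020,.0185,.0175,.0165):
        f=np.array(at(i,d,dy,0,lift)); z=ctrl.state()['eef_pos'][2]-ZG; log.append(np.round([lift*1e3,*f[:3],z*1e3],1).tolist())
        if f[2]>9: break
    print('down',log); return log[-1]
def release(i):
    ctrl.open_gripper(); p=ctrl.state()['eef_pos']; ctrl.move_straight([p[0],p[1],.19],rate=.2)
    q=place(i)-N*.0295; ctrl.move_pose([q[0]-.02,q[1],.26],dq(np.pi+TH)); ctrl.pause(.2); c,e=shot('wrist')
    ctr,wh,a,n=lamprect(c,e,q[:2],.083,.103); P=cloud(c,e); near=np.hypot(P[...,0]-ctr[0],P[...,1]-ctr[1])<.05
    z=P[...,2][near&(P[...,2]>.088)&(P[...,2]<.102)]; hh=[round(float(np.median(z)),4)]
    f=np.array([np.cos(a),np.sin(a)]); seat=ctr+f*.0295
    err=np.r_[(seat-place(i)[:2])@N[:2],(seat-place(i)[:2])@L[:2]]*1e3
    print('hung: err N,L mm',np.round(err,1),'yaw err',round(a-TH,3),'wh',np.round(wh,1),'body top z',hh,'(expect .096) knob',knob(c,e,ctr,a,.018),'t',ctrl.state()['t'])
    cv2.imwrite(f'pics/hung{i}.png',c['pixels'])
E
python3 - <<'E'
from h import *
drop(1); release(1)
E
```

```text
down [[30.0, -1.6, 0.5, -2.8, 29.8], [26.0, -1.3, 0.2, -4.3, 25.5], [22.0, -0.4, -0.2, -3.7, 21.6], [20.0, -0.3, 0.2, -4.8, 19.9], [18.5, -1.5, 0.2, -0.9, 18.7], [17.5, -3.2, -1.7, 4.2, 18.5], [16.5, -5.2, -1.6, 10.2, 18.3]]
hung: err N,L mm [ -0.8 -16.8] yaw err -0.001 wh [157.1  64. ] body top z [0.0958] (expect .096) knob {'ang': np.float64(3.805778120464204), 'ang_yaw': np.float64(4.631921660269613), 'nw': 210, 'rw': np.float64(2.8), 'nd': 5, 'rd': np.float64(23.0), 'dark': array([1.5, 9.4])} t 70.1917
```

View pics/hung1.png

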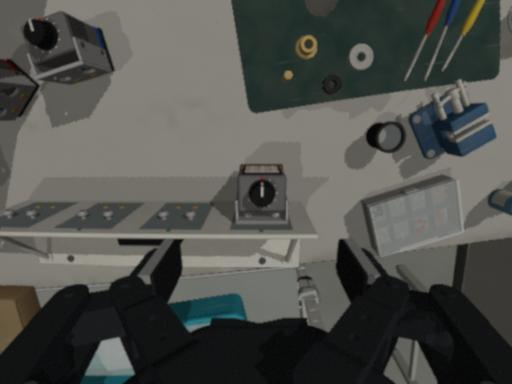

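Orange hangs home at (262,195), with its body top at 95.8 mm against 96 expected. Next is blue, with guards on each stage. My hung check merged the lamp with the board face, so I restrict it.

```bash
cat > fix.py <<'E'
s=open('h.py').read()
s=s.replace("ctr,wh,a,n=lamprect(c,e,q[:2],.083,.103); P=cloud(c,e);","""P=cloud(c,e); D=P-place(i); m=(abs(D@L)<.042)&(D@N<-.003)&(D@N>-.08)
    c2=dict(c); c2['z_map']=np.where(m,c['z_map'],0); ctr,wh,a,n=lamprect(c2,e,q[:2],.087,.103); ctr=ctr+N[:2]*.0015""")
s+='''
def hang(g,i):
    carry(g,i); s=ctrl.state(); h=inhand()[0]
    assert s['force'][2]<-2 and abs(s['grip_width']-.648)<.03 and abs(h[1]-117.9)<1.5 and abs(h[3]-265.3)<2.5, ('in hand',h)
    r=insert(i); assert r[4]<1.6,'not in'
    print('hand',inhand()[0]); r=drop(i); assert abs(r[4]-18)<1.5,'not down'
    release(i)
'''
open('h.py','w').write(s)
E
python3 fix.py; python3 - <<'E'
from h import *
hang((.4408,-.0333),2)
E
```

```text
Traceback (most recent call last):
  File "h.py", line 112
    c2=dict(c); c2['z_map']=np.where(m,c['z_map'],0); ctr,wh,a,n=lamprect(c2,e,q[:2],.087,.103); ctr=ctr+N[:2]*.0015 near=np.hypot(P[...,0]-ctr[0],P[...,1]-ctr[1])<.05
                                                                                                                     ^^^^
SyntaxError: invalid syntax
```

```bash
sed -i 's/\.0015 near=/.0015; near=/' h.py; python3 - <<'E'
from h import *
hang((.4408,-.0333),2)
E
```

```text
lamp [ 0.4407 -0.0331] 0.101 [62.7 63.1]
lift gw 0.65 F [ 0.5 -0.8 -5.7] hand [7794.   117.8  257.3  265.4  229. ]
stage gw 0.645 F [ 0.4  0.8 -5.2] hand [7821.   117.9  257.3  265.3  228. ] t 75.475 [-0.0009 -0.0002  0.0003]
in [[12.0, 0.5, -0.3, 1.2, 12.0], [9.0, -0.5, -0.6, -0.1, 8.7], [6.0, -0.4, -0.8, 0.1, 5.6], [4.0, -0.4, -0.6, 0.4, 3.8], [2.0, 0.8, -0.0, 0.2, 1.8], [0.5, -0.6, -0.0, -0.1, 0.7], [-1.0, -5.0, 0.9, 3.2, 0.6], [-2.0, -7.7, 0.1, 4.8, 0.6]]
hand [7821.   117.9  257.4  265.3  228. ]
down [[30.0, -3.0, 0.6, -5.1, 29.8], [26.0, -1.7, 0.2, -5.9, 25.5], [22.0, -2.8, -0.6, -6.3, 21.5], [20.0, -2.1, -0.9, -6.2, 19.8], [18.5, -3.1, -0.9, -2.5, 18.7], [17.5, -6.7, -0.6, 3.4, 18.5], [16.5, -7.2, -1.3, 8.4, 18.4]]
hung: err N,L mm [-1.4  0.2] yaw err 0.002 wh [61.6 58.9] body top z [0.0954] (expect .096) knob {'ang': np.float64(0.05794723722393025), 'ang_yaw': np.float64(0.06354282141108625), 'nw': 39, 'rw': np.float64(5.5), 'nd': 9, 'rd': np.float64(16.7), 'dark': array([-1.4,  0. ])} t 81.9917
```

Blue is home. Red is next.

```bash
python3 - <<'E'
from h import *
hang((.4634,-.1546),3)
E
```

```text
lamp [ 0.4634 -0.1544] 0.686 [62.5 63.4]Traceback (most recent call last):
  File "<stdin>", line 2, in <module>
  File "h.py", line 120, in hang
    carry(g,i); s=ctrl.state(); h=inhand()[0]
    ~~~~~^^^^^
  File "h.py", line 87, in carry
    p=pick(ctr,a); F0=ctrl.state()['force']
  File "h.py", line 83, in pick
    p=kpos(ctr,a,-.011); ctrl.move_pose([*p,.15],dq(np.pi+a)); ctrl.move_straight([*p,ZG],rate=.12); ctrl.close(60)
                         ~~~~~~~~~~~~~~^^^^^^^^^^^^^^^^^^^^^^
rig.Unreachable: the arm cannot take that pose within its joint ranges
```

Red's yaw puts the wrist near its limit. I re-orient it on the bench with the flipped grasp, then hang it normally.

```bash
python3 - <<'E'
from h import *
c,e,ctr,a,wh=look(np.array((.4634,-.1544))); p=kpos(ctr,a,-.011)
ctrl.move_pose([*p,.15],dq(a)); ctrl.move_straight([*p,ZG],rate=.12); ctrl.close(60)
ctrl.move_straight([*p,ZG+.006],rate=.05); print(ctrl.state()['grip_width'],ctrl.state()['force'])
ctrl.move_pose([*p,ZG+.006],dq(TH)); ctrl.move_straight([*p,ZG],rate=.03); ctrl.open_gripper(); ctrl.move_straight([*p,.17],rate=.2)
hang(p,3)
E
```

```text
0.6457998614650161 [ 0.10612053  1.02104096 -5.02622636]
lamp [ 0.467  -0.1652] -0.123 [64.  62.6]
lift gw 0.646 F [-0.8 -1.  -5.3] hand [7829.   117.9  257.2  265.3  229. ]
stage gw 0.649 F [-0.5 -0.4 -4.1] hand [7843.   117.9  257.3  265.2  228. ] t 96.65 [-0.0008 -0.0003  0.0002]
in [[12.0, 1.1, 0.4, -0.6, 11.9], [9.0, 0.8, 0.1, 0.4, 8.7], [6.0, 1.7, 0.4, -0.3, 5.6], [4.0, 1.4, 0.2, -1.1, 3.8], [2.0, 0.0, 0.3, -1.1, 1.8], [0.5, 0.1, 1.2, -0.6, 0.4], [-1.0, -3.5, 0.9, 2.5, 0.5], [-2.0, -7.5, 0.7, 2.9, 0.5]]
hand [7831.   117.9  257.2  265.2  229. ]
down [[30.0, -2.6, -0.0, -4.4, 29.8], [26.0, -1.6, -0.5, -6.0, 25.6], [22.0, -1.0, 0.7, -5.4, 21.6], [20.0, -1.7, -0.3, -5.5, 19.8], [18.5, -2.2, -0.0, -3.1, 18.7], [17.5, -4.7, -0.1, 6.3, 18.5], [16.5, -6.2, -0.2, 10.7, 18.3]]
hung: err N,L mm [-1.3  0.1] yaw err -0.0 wh [62.  58.6] body top z [0.0959] (expect .096) knob {'ang': np.float64(0.04052530241946872), 'ang_yaw': np.float64(0.06142173142633478), 'nw': 34, 'rw': np.float64(4.6), 'nd': 11, 'rd': np.float64(14.9), 'dark': array([-0.6, -0.1])} t 103.1667
```

```bash
python3 - <<'E'
from h import *
hang((.4472,-.3054),4)
E
```

```text
lamp [ 0.4471 -0.3053] 0.235 [62.7 63.1]
lift gw 0.65 F [-0.6  0.2 -5.5] hand [7813.   118.   257.3  265.3  229. ]
stage gw 0.647 F [ 0.4 -0.1 -5.4] hand [7796.   118.   257.3  265.4  229. ] t 108.7 [-0.0008 -0.0003  0.0002]
in [[12.0, 1.2, 0.5, 0.7, 12.0], [9.0, 0.4, -0.5, 0.3, 8.7], [6.0, 0.6, -0.5, 0.9, 5.6], [4.0, 1.4, -0.3, 0.4, 3.8], [2.0, 0.6, 0.5, 1.0, 1.8], [0.5, 0.2, 0.7, 0.8, 0.8], [-1.0, -4.4, -0.2, 2.5, 0.8], [-2.0, -6.4, -0.2, 4.4, 0.9]]
hand [7799.   118.   257.3  265.3  229. ]
down [[30.0, -2.1, -0.5, -5.0, 29.8], [26.0, -1.7, -0.6, -5.4, 25.5], [22.0, -2.8, -0.6, -6.8, 21.6], [20.0, -3.7, -0.1, -5.1, 19.8], [18.5, -4.4, 0.3, -2.2, 18.8], [17.5, -7.5, 0.7, 1.8, 18.6], [16.5, -8.7, 1.3, 7.7, 18.5]]
hung: err N,L mm [-1.5  0.3] yaw err 0.0 wh [62.  58.9] body top z [0.0952] (expect .096) knob {'ang': np.float64(0.037527280580981426), 'ang_yaw': np.float64(0.06407695434346383), 'nw': 31, 'rw': np.float64(5.6), 'nd': 11, 'rd': np.float64(16.7), 'dark': array([-1.8, -0. ])} t 115.2167
```

Final check: recheck place 1 with the corrected filter, and take one overview of the whole board.

```bash
python3 - <<'E'
from h import *
q=place(1)-N*.15; ctrl.move_pose([*q[:2],.26],dq(np.pi+TH)); release(1)
ctrl.move_pose([.45,-.2,.3],dq(np.pi))
I=[cv2.imread(f'pics/hung{i}.png')[120:240,170:350] for i in (1,2,3,4)]
s,_=shot('scene'); t,_=shot('top')
cv2.imwrite('pics/final.png',np.vstack([cv2.resize(np.hstack(I),(800,134)),np.hstack([cv2.resize(s['pixels'][110:290,150:350],(400,360),interpolation=3),cv2.resize(t['pixels'][110:270,130:400],(400,360),interpolation=3)])]))
E
```

```text
hung: err N,L mm [-1.3  0.4] yaw err -0.001 wh [61.9 58.5] body top z [0.0957] (expect .096) knob {'ang': np.float64(6.25056023444978), 'ang_yaw': np.float64(6.245748910990027), 'nw': 34, 'rw': np.float64(5.0), 'nd': 11, 'rd': np.float64(15.6), 'dark': array([-1.4, -0.3])} t 118.0
```

View pics/final.png

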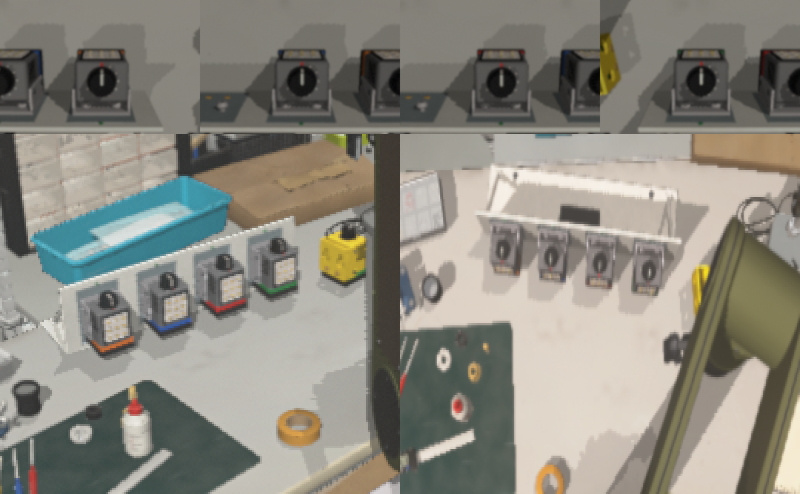

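All four lamps hang on their own places, the pointers are at the dots, and the bottle, loupe and decoy are untouched. The robot is clear, so I hand in.

```bash
python3 -c "
from rig import ctrl
ctrl.job_done(); print(ctrl.state()['t'])"
```

```text
the job is handed in; nothing more can be done
the job is handed in; nothing more can be done
```

All four lamps are switched off and hanging fully home on the board: orange on place 1, blue on 2, red on 3 and green on 4. I handed the job in at about 120 s of the 210 s limit, and it reported no verdict.

**Last checks**
- **Position:** each seat point measured within about 1.5 mm of its place, with yaw errors of 0.002 rad or less. Body tops were at 95.2–95.9 mm against 96 mm expected.
- **Knobs:** all read within about 0.07 rad of the off stop.
- **Bystanders:** in the final pictures the flux bottle, loupe and yellow lookalike appear to be where they started; I did not re-measure them.

**What went differently or disagreed**
- **Orange lamp:** it was knocked a few centimetres aside during the run. I found it again with a fresh look before gripping it.
- **Red lamp:** it had to be turned on the bench first, because its angle put the wrist beyond its range.
- **Blue knob:** it read about 0.2 rad while the lamp stood on the bench. A second turn only twisted the lamp, so it was already on its stop, and once hung it read 0.06 rad.
- **Hang check:** my first check of orange merged the lamp with the board face and gave a false 17 mm error. The corrected re-check gave -1.3 and 0.4 mm.

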